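# Dock the two test canisters and present the heavier

### The job

Set up the weight-perception trial: stand the two look-alike canisters in the rack, one in pocket 1 (one stud) first, then the other in pocket 2 (two studs), lowering each fully home and letting go of it, and feel which is heavier as you lift them. Then take the heavier one out again and present it: finish while holding it, upright and still, over the middle of the round black pad with its underside about 10 cm above the table, the lighter one left standing in its pocket. Do not drop or topple the canisters, and leave the other things on the table where they are.

Things in the scene. Friction and masses are not known exactly. Their poses are not given: they have to be found in the camera images.
- canister_a: plain aluminium canister, upright, one of two that look the same: can 54 mm across, 66 mm high, with a solid round knob 30 mm across on top, up to 100 mm height. Origin: centre of the underside, z up; yaw does not matter. A core sealed inside (2 mm play) makes one weigh 0.63-0.74 kg, the other 0.29-0.33 kg; which one changes each run and cannot be seen.
- canister_b: plain aluminium canister, upright, one of two that look the same: can 54 mm across, 66 mm high, with a solid round knob 30 mm across on top, up to 100 mm height. Origin: centre of the underside, z up; yaw does not matter. A core sealed inside (2 mm play) makes one weigh 0.63-0.74 kg, the other 0.29-0.33 kg; which one changes each run and cannot be seen.
- rack: fixed grey plastic block, 100 by 190 mm, 40 mm high, at any yaw, with two round pockets 92 mm apart along its y, each 60 mm across and 30 mm deep (floor 10 mm above the table). White 13 mm studs on its top by the -x edge number the pockets: one stud beside pocket 1, two beside pocket 2. Origin: centre of the underside, z up.
- pocket_1 (a point): centre of the floor of pocket 1 (one stud), 30 mm below the rack's top; a seated canister's origin lies here
- pocket_2 (a point): centre of the floor of pocket 2 (two studs), 30 mm below the rack's top; a seated canister's origin lies here
- pad: fixed low round black rubber pad with a lighter grey centre spot, 110 mm across, 10 mm high, on the right: the presentation pad. Origin under its centre.
- pad_top (a point): centre of the pad's upper face, 10 mm above the table
- bowl: black plastic bowl, 150 mm across the rim, 60 mm high, beyond the rack; bystander, origin under its centre
- mug_grey: grey mug, 76 mm across, 90 mm high, beyond the pad; bystander, origin under its centre
- mug_black: black mug, 76 mm across, 90 mm high, on the far left; bystander, origin under its centre
- tape_roll: pale roll of tape lying flat, 60 mm across, 18 mm high, on the near side; bystander, origin under its centre
- marker_ball: white tracking marker ball 19 mm across on a black foot 26 mm across, 26 mm high in all, between the two canisters' starts; bystander, origin under its centre
- wrench: steel wrench 130 mm long lying flat at the near right; bystander
- goggles: black shutter goggles, 150 mm wide, 45 mm high, far left; bystander, origin under the front frame's centre
Not all that is in view belongs to the job. Of the things shaped like the pad, the black one is meant.

How it is judged:
On the way, in this order (a step that is already met when the one before it is completed fails the run):
1. one canister stands fully home in pocket 1, let go, while pocket 2 is still empty ((((horizontal distance between canister_a and pocket_1 below 0.006 m and height (world z) of canister_a below 0.014 m and angle between canister_a's own z axis and vertical below 0.08 rad and contact force between canister_a and the fingers below 0.05 N) and horizontal distance between canister_b and pocket_2 above 0.03 m) or ((horizontal distance between canister_b and pocket_1 below 0.006 m and height (world z) of canister_b below 0.014 m and angle between canister_b's own z axis and vertical below 0.08 rad and contact force between canister_b and the fingers below 0.05 N) and horizontal distance between canister_a and pocket_2 above 0.03 m))), for 0.2 s.
2. the other canister stands fully home in pocket 2, let go, the first still in pocket 1 ((((horizontal distance between canister_a and pocket_1 below 0.006 m and height (world z) of canister_a below 0.014 m and angle between canister_a's own z axis and vertical below 0.08 rad and contact force between canister_a and the fingers below 0.05 N) and (horizontal distance between canister_b and pocket_2 below 0.006 m and height (world z) of canister_b below 0.014 m and angle between canister_b's own z axis and vertical below 0.08 rad and contact force between canister_b and the fingers below 0.05 N)) or ((horizontal distance between canister_b and pocket_1 below 0.006 m and height (world z) of canister_b below 0.014 m and angle between canister_b's own z axis and vertical below 0.08 rad and contact force between canister_b and the fingers below 0.05 N) and (horizontal distance between canister_a and pocket_2 below 0.006 m and height (world z) of canister_a below 0.014 m and angle between canister_a's own z axis and vertical below 0.08 rad and contact force between canister_a and the fingers below 0.05 N)))), for 0.2 s.
At the end, for the whole second after the job is handed in: Heavier canister held by the fingers alone, still, within 0.2 rad of upright, underside 60-170 mm above the table, axis within 30 mm of the pad's centre; the lighter (under 4.7 N on the rack) released, home in a pocket: 6 mm from its centre, 4 mm from its floor (((horizontal distance between canister_a and pad_top below 0.03 m and height (world z) of canister_a between 0.06 and 0.17 m and angle between canister_a's own z axis and vertical below 0.2 rad and contact force between canister_a and the fingers above 1 N and linear speed of canister_a below 0.03 m/s and contact force between canister_a and rack below 0.05 N and contact force between canister_a and pad below 0.05 N and ((horizontal distance between canister_b and pocket_1 below 0.006 m and height (world z) of canister_b below 0.014 m and angle between canister_b's own z axis and vertical below 0.08 rad and contact force between canister_b and the fingers below 0.05 N) or (horizontal distance between canister_b and pocket_2 below 0.006 m and height (world z) of canister_b below 0.014 m and angle between canister_b's own z axis and vertical below 0.08 rad and contact force between canister_b and the fingers below 0.05 N)) and contact force between canister_b and rack between 1 and 4.7 N and linear speed of canister_b below 0.02 m/s) or (horizontal distance between canister_b and pad_top below 0.03 m and height (world z) of canister_b between 0.06 and 0.17 m and angle between canister_b's own z axis and vertical below 0.2 rad and contact force between canister_b and the fingers above 1 N and linear speed of canister_b below 0.03 m/s and contact force between canister_b and rack below 0.05 N and contact force between canister_b and pad below 0.05 N and ((horizontal distance between canister_a and pocket_1 below 0.006 m and height (world z) of canister_a below 0.014 m and angle between canister_a's own z axis and vertical below 0.08 rad and contact force between canister_a and the fingers below 0.05 N) or (horizontal distance between canister_a and pocket_2 below 0.006 m and height (world z) of canister_a below 0.014 m and angle between canister_a's own z axis and vertical below 0.08 rad and contact force between canister_a and the fingers below 0.05 N)) and contact force between canister_a and rack between 1 and 4.7 N and linear speed of canister_a below 0.02 m/s))); the arm keeps its last pose, push and grip.
It fails at once if a canister is dropped (moving faster than 0.5 m/s while the fingers do not touch it) ((linear speed of canister_a above 0.5 m/s and contact force between canister_a and the fingers below 0.05 N) or (linear speed of canister_b above 0.5 m/s and contact force between canister_b and the fingers below 0.05 N)).
It fails at once if a canister is toppled (tilted more than 0.6 rad) (angle between any of canister_a, canister_b's own z axis and vertical above 0.6 rad).
It fails at once if a bystander is moved more than 30 mm (distance of any of bowl, mug_grey, mug_black, tape_roll, marker_ball, wrench, goggles from where it was at the start of the episode above 0.03 m).
It also fails if it takes over 72 s, if anything falls off the work surface, if the arm or the gripper's body presses on something with over 40 N, if the wrist force passes 120 N, or if a joint passes its speed limit or range.

### The arm

A 7-joint arm with a two-finger parallel gripper is mounted at the origin on the work surface. World frame = base frame: x ahead of the robot, y to its left, z up, the work surface at z = 0. Lengths are in m, angles in rad, forces in N, time in s.
With the tool pointing down it reaches from about 0.425 to 0.875 m from the base axis. Payload 4.7 kg.
Tool frame: the origin (TCP) lies at the very end of the fingers, on their centre line; the grasp point (between the pads) lies 19 mm behind it; z points along the fingers, y is the line along which they close (so a half turn about z gives the same grasp; the last joint's range is limited). The gripper opens to 87 mm and grips with 3 to 60 N. Pads are 19 mm wide; open, the fingers measure 117 mm over their backs; the gripper's body (75 mm by 190 mm) begins 51 mm behind the grasp point.
Start: joints at [1.185, 0.321, -0.07, 1.45, 0.023, 1.371, -0.057], TCP at [0.253, -0.599, 0.223] pointing down, gripper open.
Joint ranges: [-2.86, 2.86], [-0.3, 2.09], [-1.38, 1.24], [0.06, 2.45], [-1.56, 4.7], [0.09, 2.05], [-2.69, 2.69]. Speed limits (rad/s): [2.57, 2.57, 3.14, 3.14, 3.14, 3.14, 3.14].

### API

Orientations are given as a rotation vector (axis times angle).
In Python, from bench import ctrl, imaging, ticket gives the robot as it stands.
- The arm moves only by the tool jog_arm, never from a script. Its argument "rows" is text: rows parted by semicolons, each of 7 numbers parted by spaces: the shift along the tool's x, y, z in cm, then the turn, a rotation vector about the tool's x, y, z in rad, then the closure, from -1 (fully open) to 1 (shut), so that 0 is half open. A call has 1 to 5 rows; each row shifts and turns the commanded pose from where the row before left it, along the tool's axes as they then stand; what a row does not reach is not made up. A row lasts 1/8 s, in which the tool goes at most 62.5 mm and 10.7 degrees, less where a joint would pass 70% of its speed; a pose out of reach is approached as far as the arm can. A call with a gripper value outside its range is refused whole. The fingers move at their own pace and stop on an object; "force" is the grip in N (left out, the last holds). Time passes only in rows, so rows that do not move let the fingers close. It gives the time, the measured TCP pose, the force, the opening and the grip force at its end, in the units of the state.
- ctrl.get_state(): the state, without advancing time (a new reading comes with each control period).
- imaging.get_image(name): name is "scene" or "side" or "wrist"; returns a dict with "img" (480x640x3 uint8, blue, green, red), "vertical_fov" (degrees; the focal length in pixels is half the picture's height over the tangent of half this angle, whatever the lens; pixels are square), "cx", "cy" (the principal point, pixels), "origin" and "orientation" of the camera in the world. Camera axes: x right, y down, z forward; pixel columns grow to the right and rows downward; lengths in m; the calibration is good to about 2 mm. A picture is of the moment at which its call begins. There is no depth.
- ticket.close_job(): hands the job in; it is judged then, once.
The state is a dict: "time": time; "joint_positions": joint angles; "qd": joint speeds; "joint_torque": joint torques, N m; "position": TCP position; "tool_rot": TCP orientation; "ft_force": force on the tool from outside, world axes, zero at the start; "torque": the same for the moment, N m; "grip_width": opening from 0.0 (shut) to 1.0 (fully open); "grip_force": force on a finger pad.
Only numpy, scipy, OpenCV 4.12 (cv2) and the standard library are available. Lean on these libraries where they do the work, as an engineer would, in place of code of your own. Each camera call takes 0.05 s, during which the arm holds its last target. There are 200 camera calls.

## Working session

There is one attempt and no reset: what is moved stays moved. The work goes in short steps, Python scripts to look and compute and a tool call to move; the robot and the scene stay as the last step left them, time stands still between calls to the robot, and variables do not carry over. Pictures are saved under pics/ and viewed, at most 10 in all, crops included, and the job is handed in when it is done.

Besides the shell and the picture viewer there is one more tool, called after "Emit:" as name(argument=value, ...), one argument or row to a line, values as JSON. jog_arm: Moves the arm, as the interface text tells. Its arguments: {"type":"object","properties":{"rows":{"type":"string"},"force":{"type":"number"}},"required":["rows"]}

```bash
mkdir -p pics
cat > h.py <<'E'
import numpy as np, cv2
from scipy.spatial.transform import Rotation as R
from bench import ctrl, imaging, ticket
def rot(o):
    o=np.array(o,float)
    return o if o.shape==(3,3) else (R.from_rotvec(o).as_matrix() if o.size==3 else R.from_quat(o).as_matrix())
def snap(n,f=None):
    d=imaging.get_image(n)
    if f: cv2.imwrite('pics/'+f,d['img'])
    return d
def ray(d,u,v,z):
    f=240/np.tan(np.radians(d['vertical_fov'])/2)
    r=rot(d['orientation'])@np.array([(u-d['cx'])/f,(v-d['cy'])/f,1]); o=np.array(d['origin'])
    return o+r*(z-o[2])/r[2]
def proj(d,p):
    f=240/np.tan(np.radians(d['vertical_fov'])/2)
    c=rot(d['orientation']).T@(np.array(p)-np.array(d['origin'])); return np.array([d['cx']+f*c[0]/c[2],d['cy']+f*c[1]/c[2]])
E
python3 - <<'E'
from h import *
import pickle
for n in ['scene','side','wrist']:
    d=snap(n,n+'0.png'); pickle.dump(d,open(n+'0.pkl','wb'))
    print(n,d['vertical_fov'],d['cx'],d['cy'],d['origin'],d['orientation'])
s=ctrl.get_state();print(s)
print(rot(s['tool_rot']))
E
```

```text
scene 52.28726443161557 318.21490853149055 241.05933146695745 [1.05157907 0.80292963 0.9411343 ] [-0.67303654 -2.5991584   1.15971323]
side 46.98576693498333 317.5425347732525 245.13597199217182 [0.38788939 0.96730726 1.34075574] [-0.19595252  2.89731433 -1.02729461]
wrist 71.02716345383935 317.1149546388011 234.3248911229865 [ 0.31915563 -0.5704314   0.38350163] [ 2.42659254 -1.60767639 -0.21857565]
{'time': 0.15, 'joint_positions': array([ 1.18512518,  0.32163445, -0.07005176,  1.45137871,  0.02257649,
        1.37081891, -0.0569167 ]), 'qd': array([-0.00087701, -0.00240993,  0.00041854, -0.00359877,  0.00012982,
        0.0013838 ,  0.00116545]), 'joint_torque': array([-8.54614209e-04, -4.91795826e+01, -4.05102717e-01, -3.12880576e+01,
       -6.39346708e-02,  4.04615072e-02,  9.29463158e-05]), 'position': array([ 0.25276805, -0.59838538,  0.22173244]), 'tool_rot': array([-3.07767016e+00, -6.23462051e-01,  5.66994292e-04]), 'ft_force': array([0.42676454, 0.5998383 , 0.19817689]), 'torque': array([ 0.00783875,  0.02905476, -0.04435596]), 'grip_force': 0.0, 'grip_width': 0.9999315805229991}
[[ 9.21161229e-01  3.89180664e-01 -6.33505379e-04]
 [ 3.89181173e-01 -9.21160302e-01  1.30839178e-03]
 [-7.43592265e-05 -1.45178814e-03 -9.99998943e-01]]
```

View pics/scene0.png

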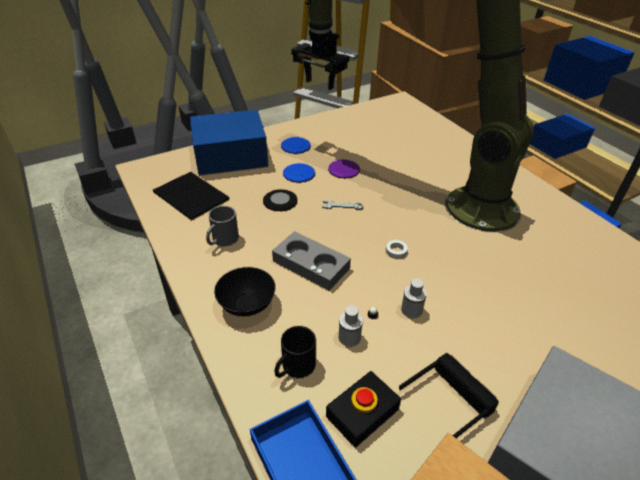

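View pics/side0.png

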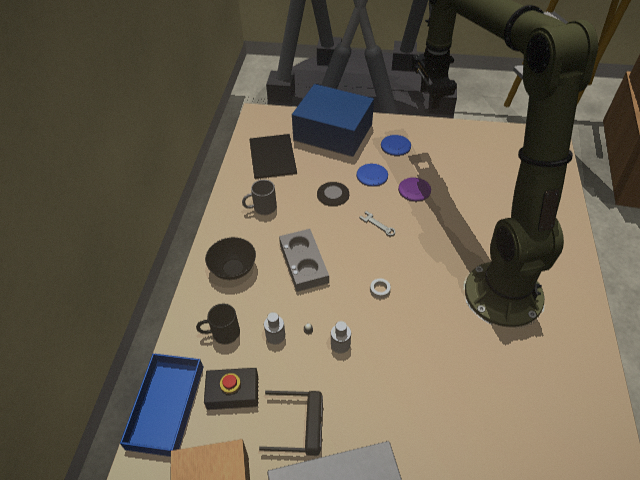

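Scene/side views: the canisters are at side (274,328) and (341,338), with the marker ball between them at (308,328). The rack is at (303,259). The black pad with the grey spot is at (333,193); its look-alikes are blue (372,175), blue (397,145) and purple (415,188). I choose the black one. The dark mat at (272,156) is square, so it isn't the pad.

Run:
```python
from h import *
import pickle
S=pickle.load(open('side0.pkl','rb'));C=pickle.load(open('scene0.pkl','rb'))
a=S['img'][225:365,240:380];b=C['img'][225:355,270:440]
cv2.imwrite('pics/crop0.png',np.hstack([cv2.resize(a,(400,400),interpolation=3),cv2.resize(b,(400,400*130//170))if 0 else cv2.resize(b,(400,400),interpolation=3)]))
for n,su,sc,z in [('canL',(273.5,317),(351,312),.1),('canR',(341,326),(417,284),.1),('pad',(333,193),(280,199),.01),('rackc',(300.5,256),(311,256),.04),('p_far',(299,242),(297,246),.04),('p_near',(305,266),(325,262),.04),('tape',(380,288),(397,249),.018),('ball',(308,328),(373,313),.016)]:
    print(n,ray(S,*su,z).round(3),ray(C,*sc,z).round(3))
```

```text
canL [0.628 0.226 0.1  ] [0.634 0.227 0.1  ]
canR [0.45 0.23 0.1 ] [0.452 0.23  0.1  ]
pad [ 0.54  -0.331  0.01 ] [ 0.54  -0.334  0.01 ]
rackc [ 0.6   -0.029  0.04 ] [ 0.595 -0.03   0.04 ]
p_far [ 0.613 -0.082  0.04 ] [ 0.609 -0.083  0.04 ]
p_near [0.581 0.006 0.04 ] [0.573 0.008 0.04 ]
tape [0.356 0.041 0.018] [0.359 0.04  0.018]
ball [0.544 0.199 0.016] [0.547 0.198 0.016]
```

View pics/crop0.png

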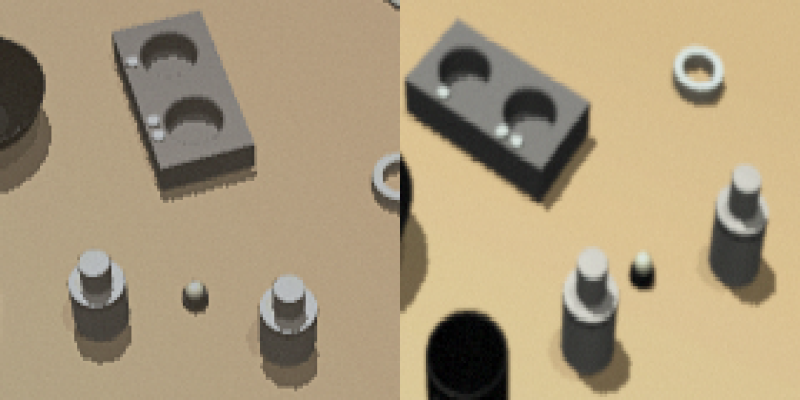

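Wrist, scene and side all agree. Pocket 1 (one stud) is the far one at about (0.611,-0.083), and pocket 2 (two studs) is at about (0.577,0.007). The marker ball sits between the canisters and is clearly smaller than they are. I'll take canister L at (0.631,0.227) first.

```bash
cat >> h.py <<'E'
def plan(p,phi,n,g,s=None):
    """rows to go straight to p with tool-y heading phi (world), tool levelled"""
    s=s or ctrl.get_state(); T=rot(s['tool_rot']); P=np.array(s['position']); p=np.array(p,float)
    y=np.array([np.cos(phi),np.sin(phi),0]); z=np.array([0,0,-1.]); G=np.c_[np.cross(y,z),y,z]
    w=R.from_matrix(T.T@G).as_rotvec(); d=(p-P)/n*100; out=[]
    for i in range(n):
        out.append(' '.join('%.2f'%v for v in T.T@d)+' '+' '.join('%.3f'%v for v in w/n)+' %g'%g)
        T=T@R.from_rotvec(w/n).as_matrix()
    for i in range(0,n,5): print('; '.join(out[i:i+5]))
E
python3 -c "
from h import *
plan([.631,.215,.22],np.radians(18),16,-1)"
```

```text
4.16 -3.76 0.02 -0.000 -0.000 -0.093 -1; 4.49 -3.36 0.02 -0.000 -0.000 -0.093 -1; 4.78 -2.93 0.01 -0.000 -0.000 -0.093 -1; 5.03 -2.48 0.01 -0.000 -0.000 -0.093 -1; 5.24 -2.00 0.01 -0.000 -0.000 -0.093 -1
5.40 -1.50 0.01 -0.000 -0.000 -0.093 -1; 5.52 -1.00 0.01 -0.000 -0.000 -0.093 -1; 5.59 -0.48 0.01 -0.000 -0.000 -0.093 -1; 5.61 0.04 0.01 -0.000 -0.000 -0.093 -1; 5.58 0.56 0.01 -0.000 -0.000 -0.093 -1
5.50 1.07 0.01 -0.000 -0.000 -0.093 -1; 5.38 1.58 0.01 -0.000 -0.000 -0.093 -1; 5.21 2.07 0.01 -0.000 -0.000 -0.093 -1; 5.00 2.54 0.01 -0.000 -0.000 -0.093 -1; 4.74 3.00 0.01 -0.000 -0.000 -0.093 -1
4.44 3.42 0.01 -0.000 -0.000 -0.093 -1
```

Emit:
jog_arm(
  rows="4.2 -3.8 0 0 0 -0.093 -1; 4.5 -3.4 0 0 0 -0.093 -1; 4.8 -2.9 0 0 0 -0.093 -1; 5.0 -2.5 0 0 0 -0.093 -1; 5.2 -2.0 0 0 0 -0.093 -1",
)

```text
time: 0.78
position: [0.3715, -0.3421, 0.2224]
tool_rot: [2.85, 1.321, -0.0]
ft_force: [0.8, 0.2, -0.1]
grip_width: 0.999
grip_force: 0.0
```

Emit:
jog_arm(
  rows="5.4 -1.5 0 0 0 -0.093 -1; 5.5 -1.0 0 0 0 -0.093 -1; 5.6 -0.5 0 0 0 -0.093 -1; 5.6 0 0 0 0 -0.093 -1; 5.6 0.6 0 0 0 -0.093 -1",
)

```text
time: 1.4
position: [0.4891, -0.0878, 0.2225]
tool_rot: [2.469, 1.941, -0.0]
ft_force: [1.3, -0.5, -0.4]
grip_width: 1.003
grip_force: 0.0
```

Run:
```python
from h import *
import pickle
d=snap('wrist','w1.png');pickle.dump(d,open('w1.pkl','wb'))
s=ctrl.get_state();print(s['time'],s['position'],s['tool_rot'],d['origin'],d['orientation'])
for p in [(.611,-.083,.04),(.577,.007,.04),(.631,.227,.1)]: print(proj(d,p))
```

```text
1.45 [ 0.49194375 -0.07843427  0.22294363] [-2.45509294 -1.95706546 -0.00862746] [ 0.50568565 -0.01746595  0.38443938] [ 2.85381902 -0.34094275 -0.04518408]
[432.55998741 181.24364236]
[383.3914582   97.58180509]
[ 423.05487531 -316.73648531]
```

View pics/w1.png

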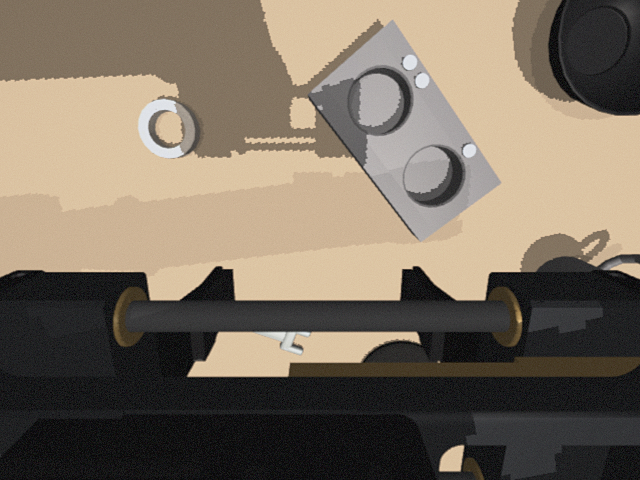

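Wrist view: pocket 2 rim (two studs) is at (379.5,101) and pocket 1 rim (one stud) at (433.5,176). Rack corners are at (393,20), (500,182), (420,240) and (310,95).

Run:
```python
from h import *
import pickle
d=pickle.load(open('w1.pkl','rb'))
a=ray(d,433.5,176,.04);b=ray(d,379.5,101,.04);print(a,b,np.linalg.norm(a-b))
c=[ray(d,*q,.04) for q in [(393,20),(500,182),(420,240),(310,95)]]
print(np.mean(c,0),[np.linalg.norm(c[i]-c[i-1]).round(3) for i in range(4)])
g=(c[1]+c[2]-c[0]-c[3])/2;g/=np.linalg.norm(g);m=np.mean(c,0);print('p1',m+.046*g,'p2',m-.046*g)
plan([.631,.226,.2],np.radians(18),6,-1)
```

```text
[ 0.61270281 -0.07797346  0.04      ] [0.57281317 0.00487189 0.04      ] 0.09194854979022575
[ 0.59335549 -0.03666875  0.04      ] [np.float64(0.098), np.float64(0.187), np.float64(0.098), np.float64(0.185)]
p1 [ 0.61305291 -0.07823811  0.04      ] p2 [0.57365807 0.00490061 0.04      ]
5.46 1.13 0.41 0.001 -0.001 -0.090 -1; 5.34 1.61 0.41 0.001 -0.001 -0.090 -1; 5.17 2.09 0.40 0.001 -0.001 -0.090 -1; 4.96 2.54 0.40 0.001 -0.001 -0.090 -1; 4.72 2.98 0.39 0.001 -0.001 -0.090 -1
4.43 3.39 0.39 0.001 -0.001 -0.090 -1
```

Emit:
jog_arm(
  rows="5.5 1.1 0.4 0 0 -0.09 -1; 5.3 1.6 0.4 0 0 -0.09 -1; 5.2 2.1 0.4 0 0 -0.09 -1; 5.0 2.5 0.4 0 0 -0.09 -1; 4.7 3.0 0.4 0 0 -0.09 -1",
)

```text
time: 2.08
position: [0.6089, 0.1638, 0.2021]
tool_rot: [1.975, 2.443, -0.001]
ft_force: [0.7, -0.8, -0.6]
grip_width: 0.999
grip_force: 0.0
```

Emit:
jog_arm(
  rows="4.4 3.4 0.4 0 0 -0.09 -1; 0 0 0 0 0 0 -1; 0 0 0 0 0 0 -1",
)

```text
time: 2.45
position: [0.6321, 0.2122, 0.1978]
tool_rot: [-1.866, -2.527, 0.003]
ft_force: [-0.1, -0.3, 0.3]
grip_width: 0.998
grip_force: 0.0
```

Run:
```python
from h import *
import pickle
d=snap('wrist','w2.png');pickle.dump(d,open('w2.pkl','wb'))
s=ctrl.get_state();print(s['time'],s['position'],rot(s['tool_rot'])[:,1],d['origin'],d['orientation'])
for p in [(.573,.005,.04),(.631,.227,.1),(.451,.23,.1)]: print(proj(d,p))
```

```text
2.5 [0.63244704 0.21120877 0.19823473] [ 9.56234362e-01  2.92600903e-01 -7.45733884e-04] [0.61062337 0.28153223 0.35969158] [2.84263072 0.42844131 0.05601357]
[212.39844464 376.685534  ]
[321.88006545 217.84508947]
[ 93.01568809 144.65994809]
```

View pics/w2.png

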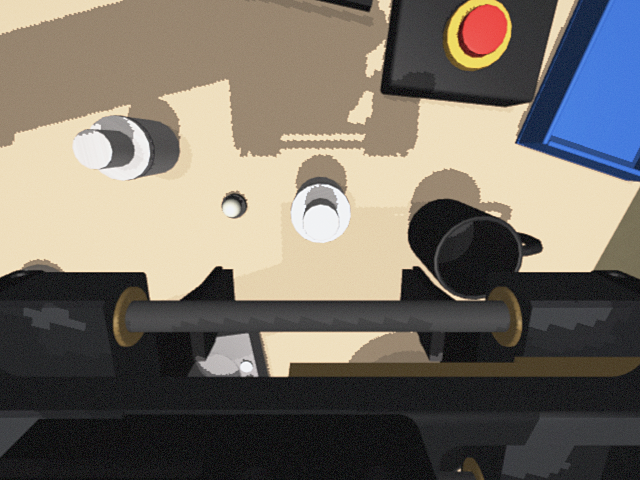

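The knob tops are at (321,220) for L and (95,150) for R, and the black mug's rim is at about (478,255). Next I work out the final offset and the clearance to the mug.

Run:
```python
from h import *
import pickle
d=pickle.load(open('w2.pkl','rb'))
a=ray(d,321,220,.1);print(a,ray(d,95,150,.1),ray(d,478,248,.09))
a[2]=.072
plan(a,np.radians(18),4,-.1)
```

```text
[0.63085488 0.22512777 0.1       ] [0.45290729 0.22653887 0.1       ] [0.76494013 0.23883345 0.09      ]
0.35 0.07 3.16 -0.000 0.000 -0.004 -0.1; 0.35 0.07 3.16 -0.000 0.000 -0.004 -0.1; 0.35 0.07 3.16 -0.000 0.000 -0.004 -0.1; 0.34 0.07 3.16 -0.000 0.000 -0.004 -0.1
```

Emit:
jog_arm(
  rows="1.4 0.3 1.6 0 0 -0.016 -0.1; 0 0 4.0 0 0 0 -0.1; 0 0 4.0 0 0 0 -0.1; 0 0 3.0 0 0 0 -0.1; 0 0 0 0 0 0 -0.1",
  force=40,
)

```text
time: 3.12
position: [0.6295, 0.2261, 0.0701]
tool_rot: [-1.845, -2.541, 0.005]
ft_force: [0.3, -0.5, 0.9]
grip_width: 0.576
grip_force: 0.0
```

Run:
```python
from h import *
s=ctrl.get_state();print(s['time'],s['position'],s['ft_force'],s['grip_width'])
plan([.6309,.2251,.072],np.radians(18),1,-.1)
```

```text
3.125 [0.62949144 0.22614683 0.070101  ] [ 0.25315707 -0.46047839  0.88090693] 0.5759819458443785
-0.14 0.10 -0.19 -0.004 0.000 0.001 -0.1
```

Close, then lift, and read the weight.

Emit:
jog_arm(
  rows="-0.1 0.1 -0.2 0 0 0 1; 0 0 0 0 0 0 1; 0 0 0 0 0 0 1; 0 0 0 0 0 0 1; 0 0 0 0 0 0 1",
  force=40,
)

```text
time: 3.75
position: [0.6319, 0.2265, 0.0759]
tool_rot: [1.845, 2.542, -0.001]
ft_force: [-3.6, -1.8, 5.8]
grip_width: 0.333
grip_force: 39.9
```

Emit:
jog_arm(
  rows="0 0 -1.0 0 0 0 1; 0 0 -2.0 0 0 0 1; 0 0 -3.0 0 0 0 1; 0 0 -3.0 0 0 0 1; 0 0 -1.0 0 0 0 1",
)

```text
time: 4.38
position: [0.6335, 0.2275, 0.1775]
tool_rot: [1.844, 2.541, 0.006]
ft_force: [0.8, 0.6, -7.2]
grip_width: 0.336
grip_force: 39.9
```

Emit:
jog_arm(
  rows="0 0 0 0 0 0 1; 0 0 0 0 0 0 1; 0 0 0 0 0 0 1",
)

```text
time: 4.75
position: [0.6317, 0.2262, 0.173]
tool_rot: [-1.845, -2.541, 0.003]
ft_force: [0.2, 0.7, -6.2]
grip_width: 0.331
grip_force: 39.9
```

Run:
```python
from h import *
s=ctrl.get_state();print(s['time'],s['position'],s['ft_force'],s['torque'],s['grip_width'],s['joint_torque'],rot(s['tool_rot'])[:,2])
# re-measure pockets from this frame and show
d=snap('wrist','w3.png');print(proj(d,(.573,.005,.04)))
plan([.613,-.079,.165],np.radians(18),6,1)
```

```text
4.75 [0.63165253 0.22616739 0.1729504 ] [ 0.22486292  0.65332648 -6.18578639] [-0.0189164  -0.11770576  0.00649839] 0.3311515015722779 [-1.83353137e-02 -5.40639889e+01 -1.17253733e+01 -3.26065421e+01
 -5.47288265e-02  4.39510541e-02 -1.25922352e-04] [-2.32801742e-03 -8.54302408e-04 -9.99996925e-01]
[199.83781913 401.82492312]
-4.74 -1.87 0.14 -0.000 -0.000 0.000 1; -4.74 -1.87 0.14 -0.000 -0.000 0.000 1; -4.74 -1.87 0.14 -0.000 -0.000 0.000 1; -4.74 -1.87 0.14 -0.000 -0.000 0.000 1; -4.74 -1.87 0.14 -0.000 -0.000 0.000 1
-4.74 -1.87 0.14 -0.000 -0.000 0.000 1
```

Run:
```python
from h import *
plan([.640,-.17,.175],np.radians(18),10,1)
```

```text
-3.79 -1.15 -0.02 -0.000 -0.000 0.000 1; -3.79 -1.15 -0.02 -0.000 -0.000 0.000 1; -3.79 -1.15 -0.02 -0.000 -0.000 0.000 1; -3.79 -1.15 -0.02 -0.000 -0.000 0.000 1; -3.79 -1.15 -0.02 -0.000 -0.000 0.000 1
-3.79 -1.15 -0.02 -0.000 -0.000 0.000 1; -3.79 -1.15 -0.02 -0.000 -0.000 0.000 1; -3.79 -1.15 -0.02 -0.000 -0.000 0.000 1; -3.79 -1.15 -0.02 -0.000 -0.000 0.000 1; -3.79 -1.15 -0.02 -0.000 -0.000 0.000 1
```

Emit:
jog_arm(
  rows="-2.0 -0.6 0 0 0 0 1; -3.8 -1.15 0 0 0 0 1; -4.0 -1.2 0 0 0 0 1; -4.5 -1.4 0 0 0 0 1; -4.5 -1.4 0 0 0 0 1",
)

```text
time: 5.42
position: [0.6356, 0.0269, 0.1744]
tool_rot: [1.846, 2.541, -0.002]
ft_force: [0.7, -0.1, -7.2]
grip_width: 0.337
grip_force: 39.9
```

Emit:
jog_arm(
  rows="-4.5 -1.4 0 0 0 0 1; -4.5 -1.4 0 0 0 0 1; -4.5 -1.4 0 0 0 0 1; -3.6 -1.1 0 0 0 0 1; -2.0 -0.6 0 0 0 0 1",
)

```text
time: 6.05
position: [0.6378, -0.1747, 0.1741]
tool_rot: [1.851, 2.538, -0.004]
ft_force: [1.3, 0.2, -7.5]
grip_width: 0.331
grip_force: 39.9
```

Emit:
jog_arm(
  rows="0 0 0 0 0 0 1; 0 0 0 0 0 0 1; 0 0 0 0 0 0 1; 0 0 0 0 0 0 1",
)

```text
time: 6.55
position: [0.6392, -0.1684, 0.1747]
tool_rot: [1.843, 2.544, 0.0]
ft_force: [0.3, -0.3, -7.5]
grip_width: 0.341
grip_force: 39.9
```

Run:
```python
from h import *
import pickle
d=snap('wrist','w4.png');pickle.dump(d,open('w4.pkl','wb'))
s=ctrl.get_state();print(s['time'],s['position'],s['ft_force'],s['grip_width'])
for p in [(.613,-.079,.04),(.573,.005,.04)]: print(proj(d,p))
```

```text
6.6 [ 0.63914487 -0.16883921  0.17466927] [ 0.29544071  0.69309976 -8.06766686] 0.33611190656507284
[321.15401661 116.14956798]
[306.0924249  -12.01894033]
```

View pics/w4.png

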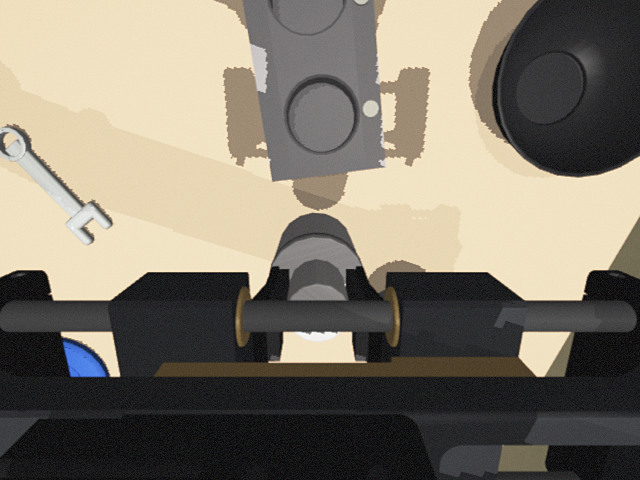

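Pocket 1's rim spans 286–359 by 76–153, so its centre is about (322.5,114.5), with its single stud at (371,108). The canister hangs straight at about (318,300).

Run:
```python
from h import *
import pickle
d=pickle.load(open('w4.pkl','rb'))
a=ray(d,322.5,114.5,.04);print(a)
# rim: bright outline incl. width check
print(np.linalg.norm(ray(d,286,114,.04)-ray(d,359,114,.04)),np.linalg.norm(ray(d,322,76,.04)-ray(d,322,153,.04)))
g=d['img'][200:340,240:400];cv2.imwrite('pics/x.png',g)
a[2]=.15;plan(a,np.radians(18),3,1)
```

```text
[ 0.61365541 -0.07741626  0.04      ]
0.06079852238834819 0.06064769243417806
3.16 0.14 0.82 0.000 0.000 0.001 1; 3.16 0.14 0.82 0.000 0.000 0.001 1; 3.16 0.14 0.82 0.000 0.000 0.001 1
```

Emit:
jog_arm(
  rows="2.0 0.1 0.5 0 0 0 1; 3.5 0.15 0.5 0 0 0 1; 2.8 0.1 0.5 0 0 0 1; 1.2 0.1 1.0 0 0 0 1; 0 0 0 0 0 0 1",
)

```text
time: 7.22
position: [0.6129, -0.0771, 0.1484]
tool_rot: [-1.842, -2.543, 0.002]
ft_force: [-1.2, -0.7, -7.3]
grip_width: 0.337
grip_force: 39.9
```

Emit:
jog_arm(
  rows="0 0 1 0 0 0 1; 0 0 0.5 0 0 0 1; 0 0 0 0 0 0 1",
)

```text
time: 7.6
position: [0.6134, -0.0791, 0.1336]
tool_rot: [-1.847, -2.54, 0.001]
ft_force: [-0.5, 0.6, -7.0]
grip_width: 0.338
grip_force: 39.9
```

Run:
```python
from h import *
s=ctrl.get_state();print(s['time'],s['position'],s['ft_force'],s['grip_width'])
plan([.6135,-.078,.132],np.radians(18),1,1)
```

```text
7.6 [ 0.61342253 -0.07911504  0.13362545] [-0.46590906  0.63915313 -7.03582475] 0.3378169907927619
0.10 0.04 0.16 -0.001 -0.001 -0.001 1
```

Emit:
jog_arm(
  rows="0.1 0 1.0 0 0 0 1; 0 0 1.0 0 0 0 1; 0 0 0.8 0 0 0 1; 0 0 0 0 0 0 1",
)

```text
time: 8.1
position: [0.6128, -0.0772, 0.1054]
tool_rot: [-1.844, -2.541, 0.001]
ft_force: [-0.3, -0.4, -7.4]
grip_width: 0.333
grip_force: 39.9
```

Free entry, with no change in force. Continue down.

Emit:
jog_arm(
  rows="0 0 0.7 0 0 0 1; 0 0 0.6 0 0 0 1; 0 0 0.3 0 0 0 1; 0 0 0 0 0 0 1",
)

```text
time: 8.6
position: [0.6133, -0.0772, 0.0902]
tool_rot: [-1.845, -2.542, 0.0]
ft_force: [0.1, -0.8, -6.8]
grip_width: 0.334
grip_force: 39.9
```

Emit:
jog_arm(
  rows="0 0 0.2 0 0 0 1; 0 0 0.2 0 0 0 1; 0 0 0 0 0 0 1",
)

```text
time: 8.98
position: [0.6134, -0.0772, 0.0863]
tool_rot: [-1.845, -2.542, 0.0]
ft_force: [-0.3, -0.1, -8.3]
grip_width: 0.333
grip_force: 39.9
```

Emit:
jog_arm(
  rows="0 0 0.2 0 0 0 1; 0 0 0 0 0 0 1; 0 0 0 0 0 0 1",
)

```text
time: 9.35
position: [0.6138, -0.0774, 0.0859]
tool_rot: [1.845, 2.541, -0.001]
ft_force: [-5.3, -0.5, 6.8]
grip_width: 0.335
grip_force: 39.9
```

It has landed: the vertical force reversed at TCP z 0.086, which matches the expected home height (offset 76 mm). Release, then go up.

Emit:
jog_arm(
  rows="0 0 -0.1 0 0 0 0.2; 0 0 0 0 0 0 0; 0 0 0 0 0 0 -0.2; 0 0 0 0 0 0 -0.2; 0 0 0 0 0 0 -0.2",
)

```text
time: 9.98
position: [0.6137, -0.0771, 0.0855]
tool_rot: [1.845, 2.542, 0.0]
ft_force: [-0.2, 0.3, -0.2]
grip_width: 0.595
grip_force: 0.0
```

Emit:
jog_arm(
  rows="0 0 -2 0 0 0 -0.2; 0 0 -4 0 0 0 -0.2; 0 0 -4 0 0 0 -0.2; 0 0 -1 0 0 0 -0.2; 0 0 0 0 0 0 -0.2",
)

```text
time: 10.6
position: [0.614, -0.0772, 0.1967]
tool_rot: [1.844, 2.541, 0.001]
ft_force: [0.3, -0.3, 0.2]
grip_width: 0.599
grip_force: 0.0
```

Run:
```python
from h import *
import pickle
d=snap('wrist','w5.png');pickle.dump(d,open('w5.pkl','wb'))
e=snap('side','s5.png')
s=ctrl.get_state();print(s['time'],s['position'],s['ft_force'],s['grip_width'])
im=np.hstack([d['img'][:360,200:600],cv2.resize(e['img'][200:360,230:390],(360,360),interpolation=3)]);cv2.imwrite('pics/c5.png',im)
print(proj(d,(.573,.005,.04)),[ (proj(e,p)-[230,200])*2.25+[400,0] for p in [(.6135,-.078,.11),(.6135,-.078,.076)]])
plan([.4525,.227,.19],np.radians(18),9,-.2)
```

```text
10.7 [ 0.61277419 -0.07732068  0.19445087] [-0.52347409  0.26752766 -0.10110208] 0.598658809596984
[302.24074859 120.35856834] [array([552.51831519,  62.90491259]), array([553.61574678,  79.61803592])]
3.77 -0.65 0.05 -0.000 -0.000 0.000 -0.2; 3.77 -0.65 0.05 -0.000 -0.000 0.000 -0.2; 3.77 -0.65 0.05 -0.000 -0.000 0.000 -0.2; 3.77 -0.65 0.05 -0.000 -0.000 0.000 -0.2; 3.77 -0.65 0.05 -0.000 -0.000 0.000 -0.2
3.77 -0.65 0.05 -0.000 -0.000 0.000 -0.2; 3.77 -0.65 0.05 -0.000 -0.000 0.000 -0.2; 3.77 -0.65 0.05 -0.000 -0.000 0.000 -0.2; 3.77 -0.65 0.05 -0.000 -0.000 0.000 -0.2
```

View pics/c5.png

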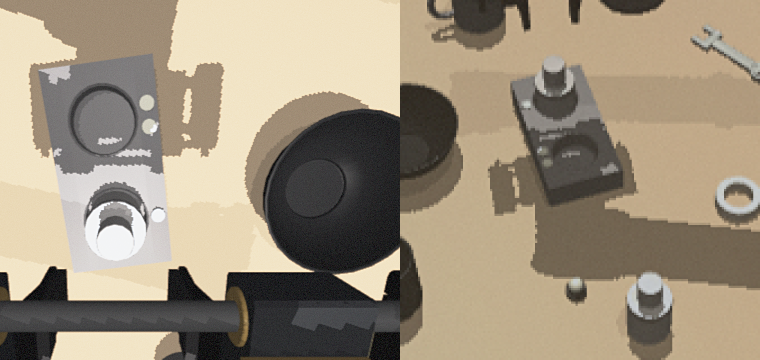

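The first canister is seated upright in pocket 1, beside the single stud, and nothing else has moved. Pocket 2's rim is at full-frame (303,118.5), which confirms (0.5735,0.0055). On to the other canister.

Emit:
jog_arm(
  rows="2.5 -0.4 0 0 0 0 -0.2; 4.0 -0.7 0 0 0 0 -0.2; 5.0 -0.9 0 0 0 0 -0.2; 5.0 -0.9 0 0 0 0 -0.2; 5.0 -0.9 0 0 0 0 -0.2",
)

```text
time: 11.32
position: [0.508, 0.1183, 0.1945]
tool_rot: [-1.843, -2.543, 0.002]
ft_force: [0.1, -0.2, 0.4]
grip_width: 0.599
grip_force: 0.0
```

Emit:
jog_arm(
  rows="5.0 -0.8 0 0 0 0 -0.2; 4.0 -0.7 0 0 0 0 -0.2; 2.4 -0.4 0 0 0 0 -0.2; 0 0 0 0 0 0 -0.2; 0 0 0 0 0 0 -0.2",
)

```text
time: 11.95
position: [0.457, 0.2172, 0.1949]
tool_rot: [1.846, 2.542, -0.002]
ft_force: [-0.7, 0.0, -0.3]
grip_width: 0.6
grip_force: 0.0
```

Run:
```python
from h import *
import pickle
d=snap('wrist','w6.png');pickle.dump(d,open('w6.pkl','wb'))
s=ctrl.get_state();print(s['time'],s['position'],s['ft_force'],proj(d,(.4525,.227,.1)))
cv2.imwrite('pics/c6.png',cv2.resize(d['img'][120:300,200:440],(720,540),interpolation=3))
```

```text
12.0 [0.45745865 0.21676701 0.19499551] [ 0.67238118 -0.06981998 -0.14474441] [316.0727835  223.23905493]
```

View pics/c6.png

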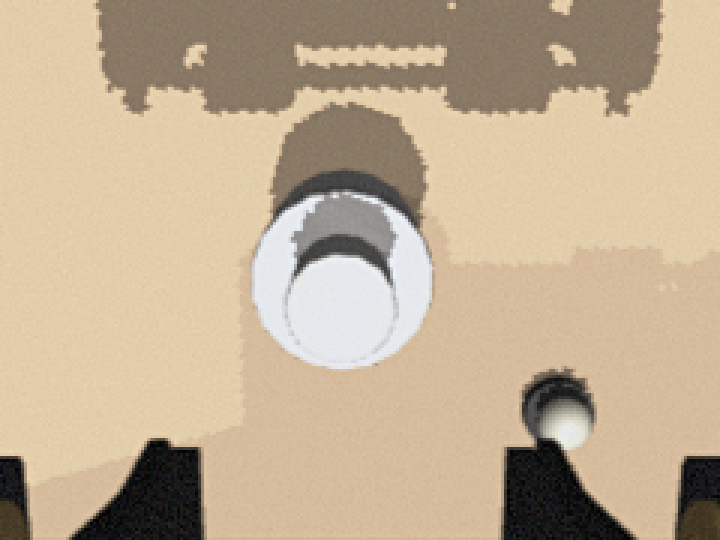

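The knob top centre is at full-frame (314,222.8), giving a target of about (0.451,0.227).

Run:
```python
from h import *
import pickle
d=pickle.load(open('w6.pkl','rb'))
a=ray(d,314,222.8,.1);print(a);a[2]=.072
plan(a,np.radians(18),1,-.2)
```

```text
[0.45084431 0.22683221 0.1       ]
1.17 -0.31 12.30 -0.001 0.001 -0.001 -0.2
```

Emit:
jog_arm(
  rows="1.2 -0.3 1.3 0 0 0 -0.2; 0 0 4.0 0 0 0 -0.2; 0 0 4.0 0 0 0 -0.2; 0 0 2.8 0 0 0 -0.2; 0 0 0 0 0 0 -0.2",
)

```text
time: 12.62
position: [0.4483, 0.2277, 0.0719]
tool_rot: [-1.843, -2.539, 0.007]
ft_force: [-0.3, 0.5, 0.4]
grip_width: 0.604
grip_force: 0.0
```

Emit:
jog_arm(
  rows="0 0 0 0 0 0 1; 0 0 0 0 0 0 1; 0 0 0 0 0 0 1; 0 0 0 0 0 0 1; 0 0 0 0 0 0 1",
)

```text
time: 13.25
position: [0.4511, 0.2286, 0.0753]
tool_rot: [1.845, 2.542, 0.0]
ft_force: [-1.6, -2.0, 7.0]
grip_width: 0.331
grip_force: 39.9
```

Emit:
jog_arm(
  rows="0 0 -1.0 0 0 0 1; 0 0 -2.0 0 0 0 1; 0 0 -3.0 0 0 0 1; 0 0 -3.0 0 0 0 1; 0 0 -1.0 0 0 0 1",
)

```text
time: 13.88
position: [0.452, 0.2292, 0.1771]
tool_rot: [1.844, 2.54, 0.005]
ft_force: [0.5, -0.5, -2.8]
grip_width: 0.337
grip_force: 39.9
```

Emit:
jog_arm(
  rows="0 0 0 0 0 0 1; 0 0 0 0 0 0 1; 0 0 0 0 0 0 1",
)

```text
time: 14.25
position: [0.4501, 0.2281, 0.1734]
tool_rot: [-1.845, -2.541, 0.002]
ft_force: [-0.2, 0.7, -2.8]
grip_width: 0.332
grip_force: 39.9
```

Run:
```python
from h import *
s=ctrl.get_state();print(s['time'],s['position'],s['ft_force'],s['grip_width'])
plan([.5735,.0055,.165],np.radians(18),7,1)
```

```text
14.25 [0.45013855 0.22809529 0.17343235] [-0.15127043  0.72546675 -2.78254274] 0.33201366463286164
-3.57 0.69 0.12 -0.000 -0.000 0.000 1; -3.57 0.69 0.12 -0.000 -0.000 0.000 1; -3.57 0.69 0.12 -0.000 -0.000 0.000 1; -3.57 0.69 0.12 -0.000 -0.000 0.000 1; -3.57 0.69 0.12 -0.000 -0.000 0.000 1
-3.57 0.69 0.12 -0.000 -0.000 0.000 1; -3.57 0.69 0.12 -0.000 -0.000 0.000 1
```

This one pulls about 2.8 N against about 7 N for the first, so the canister in pocket 1 is the heavier. Carry the lighter one to pocket 2.

Emit:
jog_arm(
  rows="-2.0 0.4 0 0 0 0 1; -3.5 0.7 0 0 0 0 1; -4.2 0.8 0 0 0 0 1; -4.5 0.9 0 0 0 0 1; -4.5 0.9 0 0 0 0 1",
)

```text
time: 14.88
position: [0.5442, 0.0608, 0.1737]
tool_rot: [-1.845, -2.542, 0.001]
ft_force: [0.8, 0.1, -3.1]
grip_width: 0.333
grip_force: 39.9
```

Emit:
jog_arm(
  rows="-3.5 0.7 0 0 0 0 1; -2.0 0.3 0 0 0 0 1; -0.8 0.1 0.8 0 0 0 1; 0 0 1.0 0 0 0 1; 0 0 0 0 0 0 1",
)

```text
time: 15.5
position: [0.5724, 0.0074, 0.1552]
tool_rot: [-1.841, -2.543, 0.002]
ft_force: [0.7, 0.3, -2.2]
grip_width: 0.334
grip_force: 39.9
```

Emit:
jog_arm(
  rows="0 0 1.0 0 0 0 1; 0 0 1.0 0 0 0 1; 0 0 0 0 0 0 1; 0 0 0 0 0 0 1",
)

```text
time: 16.0
position: [0.574, 0.0057, 0.1366]
tool_rot: [1.845, 2.542, 0.0]
ft_force: [-0.6, 0.7, -2.4]
grip_width: 0.334
grip_force: 39.9
```

Run:
```python
from h import *
s=ctrl.get_state();print(s['time'],s['position'],s['ft_force'],s['grip_width'])
plan([.5735,.0055,.130],np.radians(18),1,1)
```

```text
16.0 [0.57404249 0.00569515 0.13662977] [-0.55750685  0.65880916 -2.40044502] 0.33432840527858115
-0.00 -0.06 0.66 0.000 0.000 0.001 1
```

Emit:
jog_arm(
  rows="0.1 0 1.2 0 0 0 1; 0 0 1.0 0 0 0 1; 0 0 0.8 0 0 0 1; 0 0 0 0 0 0 1",
)

```text
time: 16.5
position: [0.5729, 0.0065, 0.1055]
tool_rot: [-1.845, -2.541, 0.002]
ft_force: [0.4, 0.1, -2.8]
grip_width: 0.337
grip_force: 39.9
```

Emit:
jog_arm(
  rows="0 0 0.7 0 0 0 1; 0 0 0.5 0 0 0 1; 0 0 0.3 0 0 0 1; 0 0 0 0 0 0 1",
)

```text
time: 17.0
position: [0.5735, 0.0066, 0.0913]
tool_rot: [-1.845, -2.542, 0.0]
ft_force: [-0.2, 0.8, -3.2]
grip_width: 0.335
grip_force: 39.9
```

Emit:
jog_arm(
  rows="0 0 0.3 0 0 0 1; 0 0 0.2 0 0 0 1; 0 0 0 0 0 0 1",
)

```text
time: 17.38
position: [0.5735, 0.0065, 0.0863]
tool_rot: [-1.845, -2.542, 0.0]
ft_force: [-0.4, 0.0, -3.3]
grip_width: 0.333
grip_force: 39.9
```

Emit:
jog_arm(
  rows="0 0 0.2 0 0 0 1; 0 0 0 0 0 0 1; 0 0 0 0 0 0 1",
)

```text
time: 17.75
position: [0.5739, 0.0065, 0.0854]
tool_rot: [1.845, 2.542, -0.0]
ft_force: [-2.6, -0.4, 5.7]
grip_width: 0.34
grip_force: 39.9
```

It has landed (+5.7 N at z 0.0854). Release and rise.

Emit:
jog_arm(
  rows="0 0 -0.1 0 0 0 0.2; 0 0 0 0 0 0 0; 0 0 0 0 0 0 -0.2; 0 0 0 0 0 0 -0.2; 0 0 0 0 0 0 -0.2",
)

```text
time: 18.38
position: [0.5736, 0.0066, 0.0855]
tool_rot: [-1.845, -2.542, -0.0]
ft_force: [-0.2, -0.3, 0.0]
grip_width: 0.594
grip_force: 0.0
```

Emit:
jog_arm(
  rows="0 0 -2 0 0 0 -0.2; 0 0 -3 0 0 0 -0.2; 0 0 -2 0 0 0 -0.2; 0 0 0 0 0 0 -0.2; 0 0 0 0 0 0 -0.2",
)

```text
time: 19.0
position: [0.5731, 0.0064, 0.155]
tool_rot: [-1.845, -2.542, 0.001]
ft_force: [0.1, 0.1, 0.3]
grip_width: 0.603
grip_force: 0.0
```

Run:
```python
from h import *
d=snap('wrist');e=snap('side')
s=ctrl.get_state();print(s['time'],s['position'],s['ft_force'],s['grip_width'])
cv2.imwrite('pics/c7.png',np.hstack([cv2.resize(d['img'][:360,200:560],(400,400)),cv2.resize(e['img'][200:360,230:390],(400,400),interpolation=3)]))
plan([.6135,-.0772,.155],np.radians(18),1,-.2)
```

```text
19.1 [0.57282438 0.00637096 0.15439073] [-0.12078847 -0.28191661  0.38192957] 0.5998520459757771
-9.21 1.28 -0.07 -0.002 -0.001 0.001 -0.2
```

View pics/c7.png

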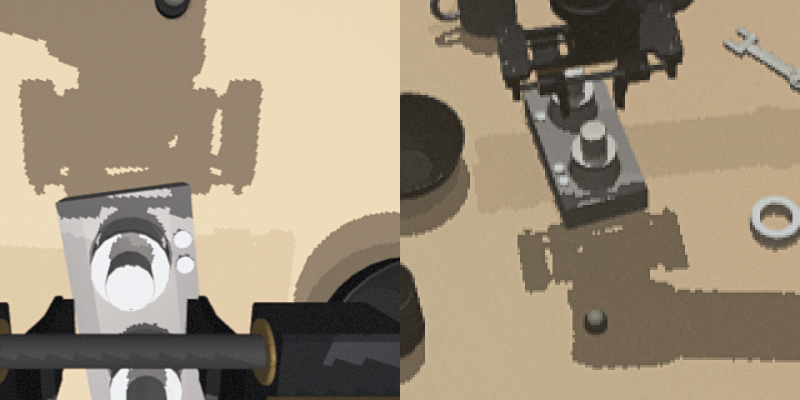

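Both canisters stand in their pockets, upright and released. Now back to pocket 1 for the heavier one.

Emit:
jog_arm(
  rows="-3.0 0.4 0 0 0 0 -0.2; -4.0 0.5 0 0 0 0 -0.2; -2.2 0.4 0 0 0 0 -0.2; 0 0 0 0 0 0 -0.2; 0 0 0 0 0 0 -0.2",
)

```text
time: 19.73
position: [0.6139, -0.0747, 0.1553]
tool_rot: [-1.842, -2.543, -0.001]
ft_force: [-0.6, 0.1, -0.2]
grip_width: 0.6
grip_force: 0.0
```

Emit:
jog_arm(
  rows="0 0 2.0 0 0 0 -0.2; 0 0 3.0 0 0 0 -0.2; 0 0 2.0 0 0 0 -0.2; 0 0 0 0 0 0 -0.2; 0 0 0 0 0 0 -0.2",
)

```text
time: 20.35
position: [0.615, -0.0765, 0.0862]
tool_rot: [1.844, 2.542, 0.001]
ft_force: [-0.4, 0.4, -0.2]
grip_width: 0.601
grip_force: 0.0
```

Emit:
jog_arm(
  rows="-0.1 -0.1 0.1 0 0 0 1; 0 0 0 0 0 0 1; 0 0 0 0 0 0 1; 0 0 0 0 0 0 1; 0 0 0 0 0 0 1",
)

```text
time: 20.98
position: [0.6135, -0.0785, 0.0849]
tool_rot: [-1.846, -2.542, 0.002]
ft_force: [-3.1, -1.6, 4.9]
grip_width: 0.337
grip_force: 40.0
```

Emit:
jog_arm(
  rows="0 0 -1.0 0 0 0 1; 0 0 -1.5 0 0 0 1; 0 0 -2.0 0 0 0 1; 0 0 -2.5 0 0 0 1; 0 0 -2.0 0 0 0 1",
)

```text
time: 21.6
position: [0.6144, -0.0779, 0.1767]
tool_rot: [1.844, 2.541, 0.001]
ft_force: [0.5, 0.2, -7.7]
grip_width: 0.335
grip_force: 40.0
```

Emit:
jog_arm(
  rows="0 0 0 0 0 0 1; 0 0 0 0 0 0 1",
)

```text
time: 21.85
position: [0.6132, -0.0782, 0.1738]
tool_rot: [-1.845, -2.542, 0.001]
ft_force: [0.4, -0.1, -7.1]
grip_width: 0.337
grip_force: 40.0
```

Run:
```python
from h import *
s=ctrl.get_state();print(s['time'],s['position'],s['ft_force'],s['grip_width'])
plan([.540,-.332,.177],np.radians(18),8,1)
```

```text
21.85 [ 0.61324902 -0.07822839  0.17383448] [ 0.3968003  -0.12192999 -7.09672661] 0.33651712645766096
-2.73 -1.85 -0.04 -0.000 -0.000 0.000 1; -2.73 -1.85 -0.04 -0.000 -0.000 0.000 1; -2.73 -1.85 -0.04 -0.000 -0.000 0.000 1; -2.73 -1.85 -0.04 -0.000 -0.000 0.000 1; -2.73 -1.85 -0.04 -0.000 -0.000 0.000 1
-2.73 -1.85 -0.04 -0.000 -0.000 0.000 1; -2.73 -1.85 -0.04 -0.000 -0.000 0.000 1; -2.73 -1.85 -0.04 -0.000 -0.000 0.000 1
```

About 7.1 N, so this is the heavy one. Carry it to the pad.

Emit:
jog_arm(
  rows="-1.5 -1.0 0 0 0 0 1; -2.8 -1.9 0 0 0 0 1; -3.3 -2.2 0 0 0 0 1; -3.5 -2.4 0 0 0 0 1; -3.5 -2.4 0 0 0 0 1",
)

```text
time: 22.48
position: [0.5631, -0.2505, 0.1735]
tool_rot: [-1.846, -2.54, 0.002]
ft_force: [0.2, 0.2, -7.0]
grip_width: 0.335
grip_force: 40.0
```

Emit:
jog_arm(
  rows="-3.3 -2.2 0 0 0 0 1; -2.4 -1.6 0 0 0 0 1; -1.2 -0.8 0 0 0 0 1; -0.4 -0.3 0 0 0 0 1; 0 0 0 0 0 0 1",
)

```text
time: 23.1
position: [0.5413, -0.3311, 0.1744]
tool_rot: [-1.844, -2.543, -0.001]
ft_force: [-0.0, -0.5, -6.9]
grip_width: 0.332
grip_force: 40.0
```

Emit:
jog_arm(
  rows="0 0 0 0 0 0 1; 0 0 0 0 0 0 1; 0 0 0 0 0 0 1; 0 0 0 0 0 0 1; 0 0 0 0 0 0 1",
)

```text
time: 23.72
position: [0.541, -0.3322, 0.1746]
tool_rot: [1.845, 2.542, -0.0]
ft_force: [-0.4, 1.2, -7.1]
grip_width: 0.335
grip_force: 40.0
```

Run:
```python
from h import *
d=snap('scene');e=snap('side')
s=ctrl.get_state();print(s['time'],s['position'],s['ft_force'],s['grip_width'],abs(s['qd']).max())
cv2.imwrite('pics/c8.png',np.hstack([cv2.resize(d['img'][150:330,200:400],(400,360),interpolation=3),cv2.resize(e['img'][130:310,220:420],(400,360),interpolation=3)]))
```

```text
23.825 [ 0.54093798 -0.33226119  0.17454476] [ 0.07907827 -0.785608   -7.4395047 ] 0.32972158198976814 0.0019180489838773423
```

View pics/c8.png

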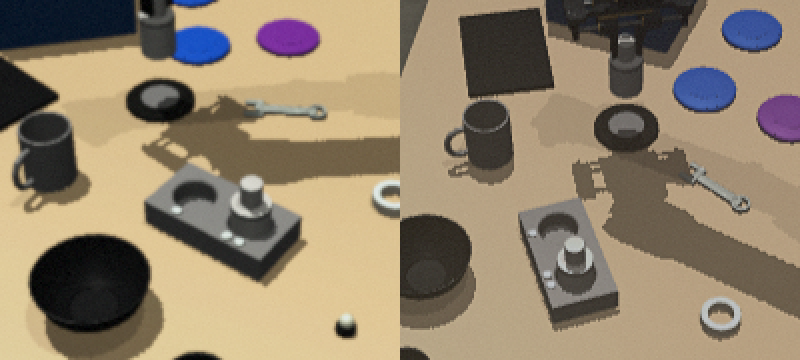

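The heavy canister hangs upright over the black pad with its underside at about 98 mm. The lighter one stands in pocket 2 by the two studs, and the bystanders are where they were. The arm is still, so I'm handing in.

```bash
python3 -c "
from h import *
print(ticket.close_job())"
```

```text
the job is handed in; nothing more can be done
None
```

I've handed in the job: the heavier canister (about 7 N, against about 2.8 N) is held upright and still over the middle of the black pad with its underside about 98 mm up, and the lighter one stands home in pocket 2; the judge's result was not shown.

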